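# Release an injector from its stand and hold it level

### The arm

A 6-joint arm with a two-finger parallel gripper is mounted at the origin on the work surface. World frame = base frame: x ahead of the robot, y to its left, z up, the work surface at z = 0. Lengths are in m, angles in rad, forces in N, time in s.
With the tool pointing down it reaches from about 0.25 to 0.775 m from the base axis. Payload 4 kg.
Tool frame: the origin (TCP) lies on the centre line of the jaws, within the pads' length; the fingertips stand 17 mm ahead of it and the grasp point (between the pads) lies 2 mm behind it; z points along the fingers, y is the line along which they close (so a half turn about z gives the same grasp; the last joint's range is limited). The gripper opens to 94 mm and grips with 3 to 60 N. Pads are 16 mm wide; open, the fingers measure 119 mm over their backs; the gripper's body (75 mm by 177 mm) begins 78 mm behind the grasp point.
Start: joints at [-1.204, 0.087, 1.371, -0, 1.684, -0.103], TCP at [0.249, -0.49, 0.223] pointing down, gripper open.
Joint ranges: [-3.1, 3.1], [-0.76, 2.03], [0.27, 2.55], [-1.08, 4.22], [0.17, 2.65], [-2.57, 2.57]. Speed limits (rad/s): [2.79, 2.79, 3.14, 3.14, 3.14, 3.14].

### API

Orientations are given as [roll, pitch, yaw] about the fixed x, y, z axes, in that order (R = Rz(yaw) Ry(pitch) Rx(roll)).
In Python, from bench import robot gives the robot as it stands.
- The arm moves only by the tool servo_tool, never from a script. Its argument "plan" is a list of rows, each a list of 7 numbers: the shift along the tool's x, y, z normalised to -1 to 1, where 1 is 0.1 m, then the turn, a rotation vector about the tool's x, y, z normalised to -1 to 1, where 1 is pi/2 rad, then the finger opening in mm, from 0 to 94. In form: [[x, y, z, ax, ay, az, gripper], ...]. A call has 1 to 12 rows; each row is the pose to reach, as a shift and turn from the pose commanded when the call began, along the tool's axes at that moment; what a row does not reach only later rows make up. A row lasts 1/12 s, in which the tool goes at most 41.7 mm and 7.16 degrees, less where a joint would pass 70% of its speed; a pose out of reach is approached as far as the arm can. A call with a number of a shift or a turn outside -1 to 1 is refused whole. A call with a gripper value outside its range is refused whole. The fingers move at their own pace and stop on an object; the grip force is fixed at half the most. Time passes only in rows, so rows that repeat a pose let the fingers close. It gives the time, the measured TCP pose, the force, the opening and the grip force at its end, in the units of the state.
- robot.get_obs(): the state, without advancing time (a new reading comes with each control period).
- robot.snapshot(name): name is "scene" or "top" or "wrist"; returns the picture (400x640x3 uint8, red, green, blue); there is no depth.
- robot.camera_params(name): a dict with "camera_matrix" (3x3 intrinsics, pixels), "rvec" (rotation vector, rad) and "tvec" (3), from world to camera coordinates, as OpenCV has them; the wrist camera has in their place "tool_from_camera" (4x4, takes a point from camera to tool coordinates, whose origin is the TCP and whose axes are the flange's). Camera axes: x right, y down, z forward; pixel columns grow to the right and rows downward; lengths in m; the calibration is good to about 2 mm. A picture is of the moment at which its call begins: read the wrist's pose just before it. camera_params takes no time and is no camera call.
- robot.close_job(): hands the job in; it is judged then, once.
Trained networks look in the newest picture that a camera, given by its name, has taken for a name from the list of things; names that differ only in an ending like _2 or _b are one class to them, and where a whole thing is asked for, a point or a joint stands for the part that bears it (a point fixed in the world has none). Each returns a list of dicts, best first, with "conf" (0 to 1); they miss things now and then, are a little off and sometimes report something else, mostly with a low value. They report only what shows in the picture. A call takes as long as a camera call. They do not tell look-alikes from the thing itself.
- robot.find_in(thing, camera): "extent" ([centre column, centre row, width, height] in pixels, round what is visible of it).
The state is a dict: "time": time; "joint_positions": joint angles; "qvel": joint speeds; "joint_torque": joint torques, N m; "tool_pos": TCP position; "ee_rot": TCP orientation; "wrist_force": force on the tool from outside, world axes, zero at the start; "wrist_torque": the same for the moment, N m; "width": finger opening in m; "finger_force": force on a finger pad.
Only numpy, scipy, OpenCV 4.12 (cv2) and the standard library are available. Lean on these libraries where they do the work, as an engineer would, in place of code of your own. Each camera call takes 0.05 s, during which the arm holds its last target. There are 200 camera calls.

### The job

On the parts counter an injector is locked in a sloping socket by a forked keeper. Wind the stand's crank one full turn clockwise to its stop, so that the fork is drawn back, then pull the injector out of its socket along its slope, turn it until it lies level and keep it level and still, at least 22 cm above the counter and clear of the stand, for inspection. Finish while still holding it there in the gripper, leave the crank wound back, and do not disturb the liner, the piston or the orange carton.

Things in the scene. Friction and masses are not known exactly. Their poses are not given: they have to be found in the camera images.
- stand: Fixed grey stand, plate 180 x 290 x 12 mm. Origin: centre of the plate's underside; z up, x away from the robot (yaw up to 20 degrees), y to its left. Steel socket block (60 x 60 mm, 55 deep, top edge 107 mm high) at x -20, y +85 mm: its hole leans 45 degrees from vertical towards the stand's +x. Grey gearbox (75 x 70, 115 mm high) at x 0, y -85 mm carries the crank.
- seat (a point): Mouth of the socket: centre of the hole (19 mm wide, through) in the block's sloping face; 85 mm above the counter.
- injector: Loose steel injector, 0.25 to 0.5 kg. Origin: centre of the flange's underside, on the seat; z up its axis, at first leaning 45 degrees to the stand's +x. Flange 42 mm wide, z 0 to 8; nozzle tapering from 16 to 9 wide at z -45, in the hole; round body 22 wide, z 8 to 90; black cap 26 wide to z 106; brass stub reaching 30 mm to its own +x at z 98.
- injector_grip (a point): Point on the injector's axis 50 mm above its origin, in mid-body; grip here, fingers to either side along the stand's y, gripper pointing straight down or tilted up to 45 degrees to point down and to the stand's +x (then square to the injector). Its centre of mass lies some 35 mm nearer the flange: grip firmly.
- crank (a joint): Angle of the crank, rad: 0 as found (its arm points to the stand's +x), growing clockwise seen from above, stop at 6.4. It is stiff by friction only (about 0.1 N m) and stays where it is left. It drives the fork through a rack: 5.75 mm per rad.
- crank_axis (a point): Point on the vertical axis of the crank at the height of the middle of its handle, 155 mm above the counter.
- crank_handle (a point): Middle of the crank's upright black handle: a freely spinning sleeve 18 mm wide and 50 mm high, 130 to 180 mm above the counter, 45 mm from the axis; the crank's arm below it ends at 129 mm.
- keeper (a joint): Travel of the forked keeper, m: 0 as found, its two prongs (7 mm thick) lie over the flange on both sides of the injector's body and block it; about 0.036 when the crank is fully wound, drawn towards the stand's -y clear of the flange.
- liner: Bystander: loose open steel tube, 104 mm wide, 150 mm high, upright. Origin: centre of its underside.
- piston: Bystander: loose aluminium piston, 72 mm wide, 65 mm high, upright. Origin: centre of its underside.
- carton: Bystander: loose orange carton with a white band, 120 x 160 x 90 mm high. Origin: centre of its underside.
Not all that is in view belongs to the job. There is more than one size of the injector; the one meant has the size given above.

How it is judged:
On the way, in this order (a step that is already met when the one before it is completed fails the run):
1. the crank has been wound a full turn while the injector is still in its socket (value of joint crank above 6.1 rad and distance between injector and seat below 0.03 m), for 0.1 s.
2. the injector has been drawn right out of its socket in the fingers (distance between injector and seat above 0.065 m and contact force between injector and the fingers above 2 N), for 0.1 s.
At the end, for the whole second after the job is handed in: The injector is held in the fingers, its axis within about 12 degrees of level, its flange and body at least 21 cm above the counter, out of its socket and not touching the stand, still (under 3 cm/s); the crank is still wound back (above 6.0 rad) (all of step 2 and angle between injector's own z axis and vertical between 1.35 and 1.79 rad and height (world z) of each of injector, injector_grip above 0.21 m and contact force between injector and stand below 0.1 N and linear speed of injector below 0.03 m/s and value of joint crank above 6 rad); the arm keeps its last pose, push and grip.
It fails at once if the liner is shifted by more than 3 cm (distance of liner from where it was at the start of the episode above 0.03 m).
It fails at once if the piston is shifted by more than 3 cm (distance of piston from where it was at the start of the episode above 0.03 m).
It fails at once if the carton is shifted by more than 3 cm (distance of carton from where it was at the start of the episode above 0.03 m).
It also fails if it takes over 58 s, if anything falls off the work surface, if the arm or the gripper's body presses on something with over 40 N, if the wrist force passes 120 N, or if a joint passes its speed limit or range.

## Working session

There is one attempt and no reset: what is moved stays moved. The work goes in short steps, Python scripts to look and compute and a tool call to move; the robot and the scene stay as the last step left them, time stands still between calls to the robot, and variables do not carry over. Pictures are saved under pics/ and viewed, at most 10 in all, crops included, and the job is handed in when it is done.

Besides the shell and the picture viewer there is one more tool, called after "Request:" by a JSON object that holds its "fn" and its "kwargs", one argument or row to a line. servo_tool: Moves the arm, as the interface text tells. Scaled input: -1 to 1 covers 0.1 m each way for a shift and pi/2 rad each way for a turn. Its arguments: {"type":"object","properties":{"plan":{"type":"array","items":{"type":"array","items":{"type":"number"}}}},"required":["plan"]}

```bash
mkdir -p pics; python3 - <<'E'
from bench import robot
import cv2
for n in("scene","top"):
    im=robot.snapshot(n); cv2.imwrite(f"pics/{n}0.png",im[:,:,::-1])
    p=robot.camera_params(n); print(n,{k:v.round(3).tolist() if hasattr(v,'round') else v for k,v in p.items()})
    for t in("stand","injector","crank_handle","keeper","liner","piston","carton"):
        print(t,[(d['conf'],[round(x) for x in d['extent']]) for d in robot.find_in(t,n)])
print(robot.camera_params("wrist"));print(robot.get_obs())
E
```

```text
scene {'camera_matrix': [[373.117, 0.0, 321.761], [0.0, 373.117, 200.898], [0.0, 0.0, 1.0]], 'rvec': [1.598, 1.969, -0.784], 'tvec': [0.07, -0.279, 1.361]}
stand [(0.92, [302, 230, 124, 93]), (0.34, [183, 178, 52, 62])]
injector [(0.69, [333, 222, 26, 22]), (0.57, [414, 181, 22, 45]), (0.5, [396, 240, 32, 10])]
crank_handle [(0.64, [264, 200, 23, 23]), (0.52, [333, 222, 20, 20])]
keeper [(0.9, [311, 212, 60, 28])]
liner [(0.85, [184, 179, 51, 61]), (0.5, [447, 230, 36, 32])]
piston [(0.84, [446, 230, 36, 38])]
carton [(0.89, [475, 301, 92, 89]), (0.23, [311, 215, 61, 25])]
top {'camera_matrix': [[455.093, 0.0, 317.884], [0.0, 455.093, 207.116], [0.0, 0.0, 1.0]], 'rvec': [2.169, -2.049, 0.223], 'tvec': [-0.016, 0.495, 1.409]}
stand [(0.78, [328, 203, 97, 71])]
injector [(0.74, [231, 272, 21, 61]), (0.72, [303, 178, 14, 24])]
crank_handle [(0.62, [356, 189, 11, 22])]
keeper [(0.58, [322, 195, 46, 13]), (0.58, [358, 187, 8, 22])]
liner []
piston [(0.67, [215, 215, 27, 27])]
carton [(0.8, [198, 153, 62, 50]), (0.16, [326, 202, 94, 65])]
{'camera_matrix': array([[288.17159691,   0.       
[... 502 characters left out ...]
nt_positions': array([-1.20409255e+00,  8.71616687e-02,  1.37065573e+00,  3.94102646e-05,
        1.68360135e+00, -1.03108356e-01]), 'qvel': array([-2.38301589e-03, -1.54735594e-05, -3.90437565e-04,  9.97825416e-05,
        1.07656105e-03, -2.29588719e-04]), 'joint_torque': array([ 4.19894550e-04, -3.39998531e+01, -3.02577817e+01,  7.19384663e-02,
        2.35225382e-02,  9.58869208e-06]), 'tool_pos': array([ 0.24901026, -0.49043736,  0.22254934]), 'ee_rot': array([ 3.14141564e+00, -2.10518402e-05,  4.69816570e-01]), 'wrist_force': array([-0.22291459,  0.06551915, -0.20457411]), 'wrist_torque': array([ 0.02904274, -0.00037942,  0.03764951]), 'finger_force': 0.0, 'width': 0.09385972660745368}
```

```bash
python3 - <<'E'
import cv2
a=cv2.imread("pics/scene0.png");b=cv2.imread("pics/top0.png")
cv2.imwrite("pics/s1.png",cv2.resize(a[130:350,140:540],(800,440),interpolation=3))
cv2.imwrite("pics/t1.png",cv2.resize(b[110:320,160:440],(800,600),interpolation=3))
E
```

```text
(no output)
```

View pics/s1.png

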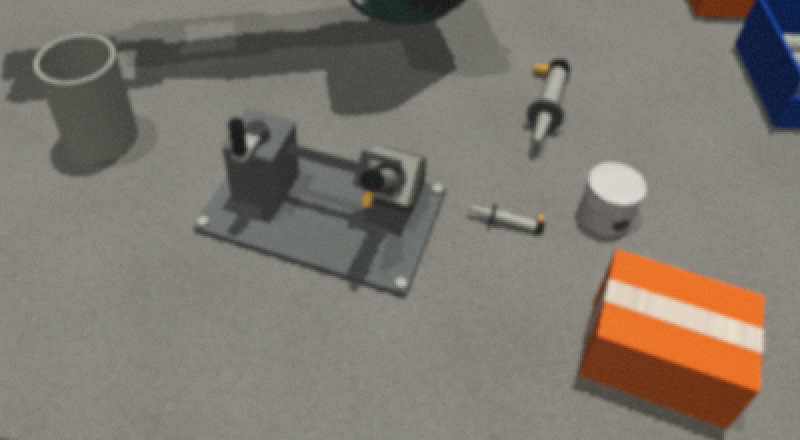

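View pics/t1.png

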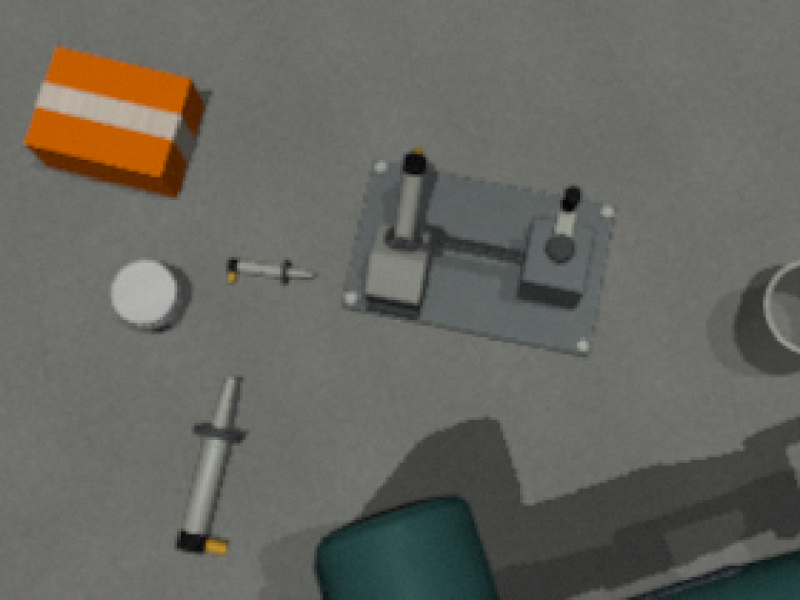

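The injector meant is the one leaning in the socket (top crop about (410,200)). The two lying on the counter, at top crop (210,460) (larger) and (270,270) (smaller), are other sizes. The four plate screws at top crop (380,167), (607,212), (350,298) and (583,345) give the stand pose.

```bash
cat > h.py <<'E'
from bench import robot
import numpy as np,cv2
from scipy.spatial.transform import Rotation as R
def cam(n):
    p=robot.camera_params(n); return p["camera_matrix"],p
def world_cam(n):
    K,p=cam(n)
    if n=="wrist":
        o=robot.get_obs();T=np.eye(4);T[:3,:3]=R.from_euler("xyz",o["ee_rot"]).as_matrix();T[:3,3]=o["tool_pos"]
        M=np.linalg.inv(T@p["tool_from_camera"]); return K,M[:3,:3],M[:3,3]
    return K,cv2.Rodrigues(np.array(p["rvec"]))[0],np.array(p["tvec"])
def onz(px,z,n):
    K,Rm,t=world_cam(n); d=Rm.T@np.linalg.inv(K)@[px[0],px[1],1]; c=-Rm.T@t
    return c+d*(z-c[2])/d[2]
def proj(P,n):
    K,Rm,t=world_cam(n); q=(Rm@np.atleast_2d(P).T).T+t; q=q@K.T; return q[:,:2]/q[:,2:]
E
python3 - <<'E'
from h import *
f=lambda x,y:(160+.35*x,110+.35*y)
S=np.array([onz(f(*p),.014,"top") for p in[(380,167),(607,212),(350,298),(583,345)]])
g=lambda x,y:(140+.5*x,130+.5*y)
print(S.round(4),S.mean(0))
for p in[(202,220),(437,188),(401,282)]:print(onz(g(*p),.014,"scene").round(4))
print(np.arctan2(*( (S[0]-S[1]+S[2]-S[3])[[0,1]]*[-1,1])), np.arctan2(*((S[0]-S[2]+S[1]-S[3])[[1,0]])))
print("axis top",onz(f(560,247),.125,"top"),"handle",onz(f(572,192),.18,"top"), onz(g(237,125),.18,"scene"))
E
```

```text
[[ 0.6312  0.103   0.014 ]
 [ 0.5918 -0.1653  0.014 ]
 [ 0.4726  0.1269  0.014 ]
 [ 0.4332 -0.1427  0.014 ]] [ 0.53220058 -0.0195266   0.014     ]
[ 0.5907 -0.1648  0.014 ]
[0.4718 0.1266 0.014 ]
[0.6301 0.1039 0.014 ]
-0.14552274991181335 -0.14533894156561625
axis top [ 0.51963634 -0.10339747  0.125     ] handle [ 0.56565102 -0.1093112   0.18      ] [ 0.56989349 -0.10530271  0.18      ]
```

Stand centre is (0.532, -0.020) with yaw -0.145; both cameras agree and the sizes check. The crank axis comes out at (0.520, -0.104) and the handle at (0.564, -0.110), which also agree. Next I move towards the crank handle.

Request:
{"fn": "servo_tool", "kwargs": {
  "plan": [
    [0.4,-0.4,-0.3,0,0,0.08,94],
    [0.8,-0.8,-0.4,0,0,0.16,94],
    [1,-1,-0.4,0,0,0.24,94],
    [1,-1,-0.4,0,0,0.32,94],
    [1,-1,-0.4,0,0,0.39,94],
    [1,-1,-0.4,0,0,0.392,94]
  ]
}}

```text
time: 1.3
tool_pos: [0.2935, -0.355, 0.2636]
ee_rot: [3.14, -0.002, -0.146]
wrist_force: [0.6, 0.1, 0.1]
width: 0.094
finger_force: 0.0
```

Request:
{"fn": "servo_tool", "kwargs": {
  "plan": [
    [0.25,-0.3,0,0,0,0,94],
    [0.5,-0.6,0,0,0,0,94],
    [0.8,-0.95,0,0,0,0,94],
    [0.8,-0.95,0,0,0,0,94]
  ]
}}

```text
time: 1.63
tool_pos: [0.3892, -0.2703, 0.262]
ee_rot: [-3.139, -0.001, -0.137]
wrist_force: [-0.6, 0.2, -0.7]
width: 0.0941
finger_force: 0.0
```

Request:
{"fn": "servo_tool", "kwargs": {
  "plan": [
    [0.25,-0.3,0,0,0,0,94],
    [0.5,-0.6,0,0,0,0,94],
    [0.8,-0.95,0,0,0,0,94],
    [0.8,-0.95,0,0,0,0,94]
  ]
}}

```text
time: 1.97
tool_pos: [0.482, -0.1881, 0.2614]
ee_rot: [-3.139, -0.0, -0.138]
wrist_force: [-0.4, -0.6, -0.3]
width: 0.0941
finger_force: 0.0
```

```bash
python3 - <<'E'
from h import *
o=robot.get_obs();print(o['tool_pos'],o['ee_rot'])
im=robot.snapshot("wrist")[:,:,::-1].copy()
c=np.array([.5322,-.0195]);ex=np.array([.9894,-.1449]);ey=np.array([.1449,.9894])
w=lambda x,y,z:np.r_[c+ex*x+ey*y,z]
for P,col in[(w(.045,-.085,.18),(0,0,255)),(w(.045,-.085,.13),(0,255,0)),(w(0,-.085,.129),(255,0,0))]:
    q=proj(P,"wrist")[0];print(q);cv2.circle(im,(int(q[0]),int(q[1])),4,col,1)
for t in("crank_handle","injector"):print(robot.find_in(t,"wrist"))
cv2.imwrite("pics/w1.png",im)
E
```

```text
[ 0.48201444 -0.18806973  0.261381  ] [-3.13871883e+00 -1.05805413e-04 -1.37870771e-01]
[213.38016888 120.7010903 ]
[232.208141   122.49382012]
[235.31467027 167.83816029]
[{'extent': [231.6, 149.4, 49.5, 69.9], 'conf': 0.73}]
[{'extent': [41.6, 206.6, 55.7, 20.9], 'conf': 0.97}, {'extent': [72.5, 141.8, 106.5, 101.5], 'conf': 0.71}, {'extent': [148.4, 175.3, 133.9, 36.3], 'conf': 0.52}]
```

View pics/w1.png

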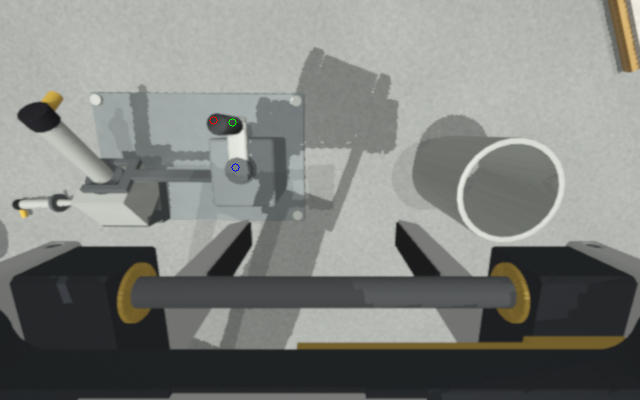

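The handle top in the wrist view lies at about (217,124), on my predicted marker. I move over it, descend and close.

Request:
{"fn": "servo_tool", "kwargs": {
  "plan": [
    [0.25,-0.3,0,0,0,0,94],
    [0.5,-0.6,0,0,0,0,94],
    [0.7,-0.89,0,0,0,0,94],
    [0.7,-0.89,0,0,0,0,94],
    [0.7,-0.89,0,0,0,0,94]
  ]
}}

```text
time: 2.53
tool_pos: [0.5607, -0.1144, 0.2619]
ee_rot: [3.141, 0.001, -0.145]
wrist_force: [-0.3, -1.2, 0.0]
width: 0.0943
finger_force: 0.0
```

Request:
{"fn": "servo_tool", "kwargs": {
  "plan": [
    [0.02,-0.03,0.3,0,0,0,94],
    [0.02,-0.03,0.6,0,0,0,94],
    [0.02,-0.03,0.9,0,0,0,94],
    [0.02,-0.03,1,0,0,0,94],
    [0.02,-0.03,1,0,0,0,60],
    [0.02,-0.03,1,0,0,0,30],
    [0.02,-0.03,1,0,0,0,0],
    [0.02,-0.03,1,0,0,0,0],
    [0.02,-0.03,1,0,0,0,0],
    [0.02,-0.03,1,0,0,0,0],
    [0.02,-0.03,1,0,0,0,0],
    [0.02,-0.03,1,0,0,0,0]
  ]
}}

```text
time: 3.53
tool_pos: [0.5636, -0.1107, 0.1629]
ee_rot: [3.141, -0.001, -0.146]
wrist_force: [0.5, -0.0, 0.0]
width: 0.0441
finger_force: 0.0
```

Request:
{"fn": "servo_tool", "kwargs": {
  "plan": [
    [0,0,0.06,0,0,0,0],
    [0,0,0.06,0,0,0,0],
    [0,0,0.06,0,0,0,0],
    [0,0,0.06,0,0,0,0],
    [0,0,0.06,0,0,0,0],
    [0,0,0.06,0,0,0,0],
    [0,0,0.06,0,0,0,0],
    [0,0,0.06,0,0,0,0]
  ]
}}

```text
time: 4.2
tool_pos: [0.5633, -0.1106, 0.156]
ee_rot: [-3.141, 0.001, -0.146]
wrist_force: [-0.2, -0.4, -1.7]
width: 0.0176
finger_force: 30.0
```

Request:
{"fn": "servo_tool", "kwargs": {
  "plan": [
    [-0.007,0.078,0,0,0,0,0],
    [-0.027,0.154,0,0,0,0,0],
    [-0.06,0.225,0,0,0,0,0],
    [-0.105,0.289,0,0,0,0,0],
    [-0.161,0.345,0,0,0,0,0],
    [-0.225,0.39,0,0,0,0,0],
    [-0.296,0.423,0,0,0,0,0],
    [-0.372,0.443,0,0,0,0,0],
    [-0.45,0.45,0,0,0,0,0],
    [-0.45,0.45,0,0,0,0,0]
  ]
}}

```text
time: 5.03
tool_pos: [0.5108, -0.1483, 0.156]
ee_rot: [-3.14, 0.001, -0.146]
wrist_force: [-0.5, 5.3, -4.4]
width: 0.0176
finger_force: 30.0
```

Request:
{"fn": "servo_tool", "kwargs": {
  "plan": [
    [-0.078,-0.007,0,0,0,0,0],
    [-0.154,-0.027,0,0,0,0,0],
    [-0.225,-0.06,0,0,0,0,0],
    [-0.289,-0.105,0,0,0,0,0],
    [-0.345,-0.161,0,0,0,0,0],
    [-0.39,-0.225,0,0,0,0,0],
    [-0.423,-0.296,0,0,0,0,0],
    [-0.443,-0.372,0,0,0,0,0],
    [-0.45,-0.45,0,0,0,0,0],
    [-0.45,-0.45,0,0,0,0,0]
  ]
}}

```text
time: 5.87
tool_pos: [0.4741, -0.0977, 0.1561]
ee_rot: [3.14, -0.0, -0.146]
wrist_force: [3.6, -0.2, -7.5]
width: 0.0172
finger_force: 30.0
```

Request:
{"fn": "servo_tool", "kwargs": {
  "plan": [
    [0.007,-0.078,0,0,0,0,0],
    [0.027,-0.154,0,0,0,0,0],
    [0.06,-0.225,0,0,0,0,0],
    [0.105,-0.289,0,0,0,0,0],
    [0.161,-0.345,0,0,0,0,0],
    [0.225,-0.39,0,0,0,0,0],
    [0.296,-0.423,0,0,0,0,0],
    [0.372,-0.443,0,0,0,0,0],
    [0.45,-0.45,0,0,0,0,0],
    [0.45,-0.45,0,0,0,0,0]
  ]
}}

```text
time: 6.7
tool_pos: [0.5269, -0.0596, 0.1562]
ee_rot: [-3.141, -0.0, -0.146]
wrist_force: [1.1, -2.7, -7.2]
width: 0.0179
finger_force: 30.0
```

Request:
{"fn": "servo_tool", "kwargs": {
  "plan": [
    [0.078,0.007,0,0,0,0,0],
    [0.154,0.027,0,0,0,0,0],
    [0.225,0.06,0,0,0,0,0],
    [0.289,0.105,0,0,0,0,0],
    [0.345,0.161,0,0,0,0,0],
    [0.39,0.225,0,0,0,0,0],
    [0.423,0.296,0,0,0,0,0],
    [0.443,0.372,0,0,0,0,0],
    [0.45,0.45,0,0,0,0,0],
    [0.447,0.5,0,0,0,0,0],
    [0.447,0.51,0,0,0,0,0],
    [0.447,0.51,0,0,0,0,0]
  ]
}}

```text
time: 7.7
tool_pos: [0.5623, -0.1157, 0.1561]
ee_rot: [-3.138, 0.001, -0.146]
wrist_force: [-3.7, 2.5, -6.6]
width: 0.0175
finger_force: 30.0
```

Request:
{"fn": "servo_tool", "kwargs": {
  "plan": [
    [0,0,0,0,0,0,94],
    [0,0,0,0,0,0,94],
    [0,0,0,0,0,0,94],
    [0,0,0,0,0,0,94],
    [0,0,0,0,0,0,94],
    [0,0,-0.2,0,0,0,94],
    [0,0,-0.5,0,0,0,94],
    [0,0,-0.8,0,0,0,94],
    [0,0,-1,0,0,0,94],
    [0,0,-1,0,0,0,94]
  ]
}}

```text
time: 8.53
tool_pos: [0.5647, -0.1174, 0.2634]
ee_rot: [3.14, -0.013, -0.146]
wrist_force: [-0.5, -0.3, 0.4]
width: 0.0811
finger_force: 0.0
```

Request:
{"fn": "servo_tool", "kwargs": {
  "plan": [
    [-0.3,-0.4,0,0,0,0,94],
    [-0.6,-0.7,0,0,0,0,94],
    [-0.8,-1,0,0,0,0,94],
    [-0.8,-1,0,0,0,0,94],
    [-0.8,-1,0,0,0,0,94],
    [-0.8,-1,0,0,0,0,94]
  ]
}}

```text
time: 9.03
tool_pos: [0.4978, -0.0062, 0.256]
ee_rot: [3.141, -0.0, -0.145]
wrist_force: [1.0, -0.4, 0.2]
width: 0.0941
finger_force: 0.0
```

```bash
python3 - <<'E'
from h import *
o=robot.get_obs();print(o['tool_pos'],o['ee_rot'],o['width'])
im=robot.snapshot("wrist")[:,:,::-1].copy()
c=np.array([.5322,-.0195]);ex=np.array([.9894,-.1449]);ey=np.array([.1449,.9894])
w=lambda x,y,z:np.r_[c+ex*x+ey*y,z]
s=.5**.5
for x0,col in((-.02,(0,0,255)),(-.01,(0,255,0)),(0,(255,0,0))):
  for l in(0,.05,.106):
    q=proj(w(x0+l*s,.085,.085+l*s),"wrist")[0];print(x0,l,q.round(1));cv2.circle(im,(int(q[0]),int(q[1])),3,col,1)
print(proj(w(.045,-.085,.18),"wrist"))
for t in("crank_handle","injector"):print(robot.find_in(t,"wrist"))
cv2.imwrite("pics/w2.png",im)
E
```

```text
[ 0.49780606 -0.00623046  0.25601117] [ 3.14084485e+00 -3.62520581e-04 -1.45299041e-01] 0.09414039235732242
-0.02 0 [256.8 173.6]
-0.02 0.05 [247.3 144.1]
-0.02 0.106 [232.7  98.9]
-0.01 0 [256.4 165.1]
-0.01 0.05 [246.7 134. ]
-0.01 0.106 [231.8  86.4]
0 0 [255.9 156.4]
0 0.05 [246.1 123.8]
0 0.106 [231.   73.7]
[[440.0855529  109.36268095]]
[{'extent': [429.2, 137.9, 58.6, 72.2], 'conf': 0.93}]
[{'extent': [249.7, 133.4, 57.2, 104.9], 'conf': 0.98}, {'extent': [168.1, 200.6, 67.9, 20.4], 'conf': 0.69}]
```

View pics/w2.png

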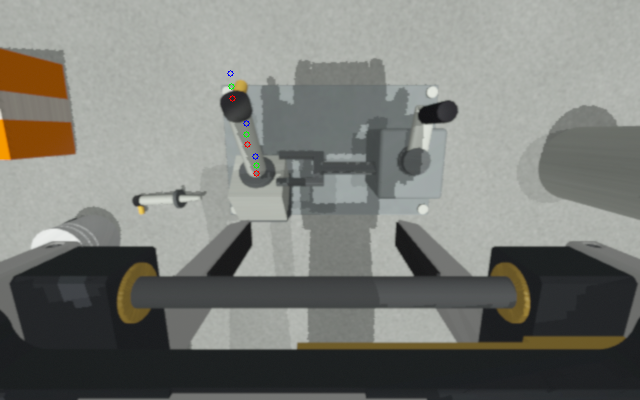

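```bash
python3 - <<'E'
from h import *
im=robot.snapshot("wrist")[:,:,::-1]
cv2.imwrite("pics/w3.png",cv2.resize(im[70:230,200:340],(700,800),interpolation=cv2.INTER_CUBIC)[:600])
E
```

```text
(no output)
```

View pics/w3.png

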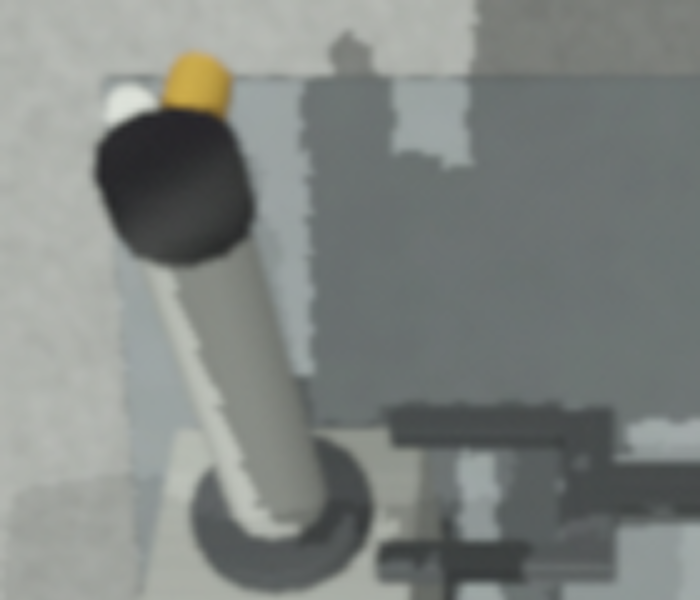

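The crop confirms the leaning injector: 42 mm flange at crop (282,513), black cap at (172,185), brass stub at (198,82). Its 106 mm length fits the projected axis with the seat at stand x about -21 mm, and the two on the counter are shorter or longer than that. The fork at crop (500,500) is drawn clear. Next I tilt 45° and come in square to it.

Request:
{"fn": "servo_tool", "kwargs": {
  "plan": [
    [-0.04,-0.13,0,0,0.07,0,94],
    [-0.08,-0.26,0.05,0,0.14,0,94],
    [-0.12,-0.4,0.15,0,0.21,0,94],
    [-0.16,-0.53,0.28,0,0.28,0,94],
    [-0.2,-0.66,0.42,0,0.35,0,94],
    [-0.24,-0.77,0.56,0,0.42,0,94],
    [-0.24,-0.77,0.71,0,0.48,0,94],
    [-0.24,-0.77,0.71,0,0.5,0,94],
    [-0.24,-0.77,0.71,0,0.5,0,94],
    [-0.24,-0.77,0.71,0,0.5,0,94]
  ]
}}

```text
time: 10.07
tool_pos: [0.4854, 0.0733, 0.1858]
ee_rot: [3.141, -0.785, -0.146]
wrist_force: [-0.9, -0.1, 0.2]
width: 0.094
finger_force: 0.0
```

```bash
python3 - <<'E'
from h import *
o=robot.get_obs();print(o['tool_pos'],o['ee_rot'],o['joint_positions'].round(2))
c=np.array([.5322,-.0195]);ex=np.array([.9894,-.1449]);ey=np.array([.1449,.9894])
d=o['tool_pos'][:2]-c;print("stand",d@ex,d@ey)
T=R.from_euler("xyz",o["ee_rot"]).as_matrix()
tgt=np.r_[c+ex*.0108+ey*.085,.114];print("shift",T.T@(tgt-o['tool_pos']))
im=robot.snapshot("wrist")[:,:,::-1].copy()
w=lambda x,y,z:np.r_[c+ex*x+ey*y,z]
for l in(0.008,.043,.09,.106):
    q=proj(w(-.021+l*.707,.085,.085+l*.707),"wrist")[0];print(l,q.round(1));cv2.circle(im,(int(q[0]),int(q[1])),3,(0,0,255),1)
cv2.imwrite("pics/w4.png",im)
E
```

```text
[0.48537784 0.07330814 0.18575711] [ 3.14134201 -0.7853848  -0.1461428 ] [ 0.2  -0.53  2.14 -0.33  0.81  2.05]
stand -0.059773742054662404 0.08503984588635853
shift [-8.33824733e-04 -2.86996618e-05  1.00644716e-01]
0.008 [323.8 240.1]
0.043 [323.8 205.1]
0.09 [323.8 154.7]
0.106 [323.8 136.7]
```

View pics/w4.png

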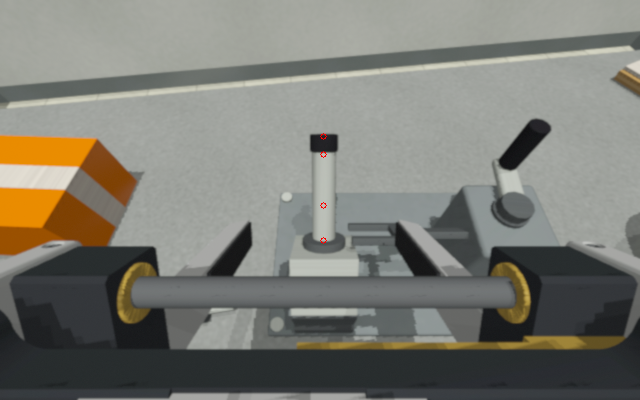

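The injector stands centred at column 323, on my markers, with the flange at row 242 and the cap at 140. I go in and close.

Request:
{"fn": "servo_tool", "kwargs": {
  "plan": [
    [0,0,0.2,0,0,0,94],
    [0,0,0.4,0,0,0,94],
    [0,0,0.6,0,0,0,94],
    [0,0,0.8,0,0,0,94],
    [0,0,1,0,0,0,94],
    [0,0,1,0,0,0,60],
    [0,0,1,0,0,0,0],
    [0,0,1,0,0,0,0],
    [0,0,1,0,0,0,0],
    [0,0,1,0,0,0,0],
    [0,0,1,0,0,0,0],
    [0,0,1,0,0,0,0]
  ]
}}

```text
time: 11.12
tool_pos: [0.5551, 0.0635, 0.1157]
ee_rot: [-3.141, -0.787, -0.146]
wrist_force: [-0.1, 0.5, 0.1]
width: 0.0509
finger_force: 0.0
```

Request:
{"fn": "servo_tool", "kwargs": {
  "plan": [
    [0,0,0,0,0,0,0],
    [0,0,0,0,0,0,0],
    [0,0,0,0,0,0,0],
    [0,0,0,0,0,0,0],
    [0,0,0,0,0,0,0],
    [0,0,0,0,0,0,0],
    [0,0,0,0,0,0,0]
  ]
}}

```text
time: 11.7
tool_pos: [0.555, 0.0632, 0.1147]
ee_rot: [3.141, -0.785, -0.146]
wrist_force: [-0.4, -0.4, 0.4]
width: 0.021
finger_force: 30.0
```

Request:
{"fn": "servo_tool", "kwargs": {
  "plan": [
    [0.08,0,0,0,0,0,0],
    [0.16,0,0,0,0,0,0],
    [0.25,0,0,0,0,0,0],
    [0.33,0,0,0,0,0,0],
    [0.42,0,0,0,0,0,0],
    [0.5,0,0,0,0,0,0],
    [0.6,0,0,0,0,0,0],
    [0.7,0,0,0,0,0,0],
    [0.8,0,0,0,0,0,0],
    [0.9,0,0,0,0,0,0],
    [0.9,0,0,0,0,0,0],
    [0.9,0,0,0,0,0,0]
  ]
}}

```text
time: 12.7
tool_pos: [0.6187, 0.0539, 0.1792]
ee_rot: [-3.141, -0.786, -0.147]
wrist_force: [-0.2, 0.3, -2.2]
width: 0.0214
finger_force: 30.0
```

Request:
{"fn": "servo_tool", "kwargs": {
  "plan": [
    [0.1,0,-0.1,0,0,0,0],
    [0.2,0,-0.2,0,0,0,0],
    [0.32,0,-0.32,0,0,0,0],
    [0.44,0,-0.44,0,0,0,0],
    [0.56,0,-0.56,0,0,0,0],
    [0.68,0,-0.68,0,0,0,0],
    [0.76,0,-0.76,0,0,0,0],
    [0.82,0,-0.82,0,0,0,0],
    [0.85,0,-0.85,0,0,0,0],
    [0.85,0,-0.85,0,0,0,0]
  ]
}}

```text
time: 13.53
tool_pos: [0.6181, 0.0541, 0.2993]
ee_rot: [-3.141, -0.786, -0.146]
wrist_force: [0.3, 0.1, -3.7]
width: 0.0211
finger_force: 30.0
```

Request:
{"fn": "servo_tool", "kwargs": {
  "plan": [
    [0,0,0,0,-0.03,0,0],
    [0,0,0,0,-0.07,0,0],
    [0,0,0,0,-0.12,0,0],
    [0,0,0,0,-0.17,0,0],
    [0,0,0,0,-0.22,0,0],
    [0,0,0,0,-0.27,0,0],
    [0,0,0,0,-0.32,0,0],
    [0,0,0,0,-0.37,0,0],
    [0,0,0,0,-0.42,0,0],
    [0,0,0,0,-0.46,0,0],
    [0,0,0,0,-0.49,0,0],
    [0,0,0,0,-0.5,0,0]
  ]
}}

```text
time: 14.53
tool_pos: [0.6194, 0.0535, 0.2959]
ee_rot: [3.141, 0.004, -0.147]
wrist_force: [0.5, -0.7, -3.5]
width: 0.0212
finger_force: 30.0
```

Request:
{"fn": "servo_tool", "kwargs": {
  "plan": [
    [0,0,0,0,0,0,0],
    [0,0,0,0,0,0,0],
    [0,0,0,0,0,0,0],
    [0,0,0,0,0,0,0],
    [0,0,0,0,0,0,0],
    [0,0,0,0,0,0,0]
  ]
}}

```text
time: 15.03
tool_pos: [0.6177, 0.0542, 0.2992]
ee_rot: [-3.142, -0.001, -0.146]
wrist_force: [0.3, -0.5, -3.4]
width: 0.021
finger_force: 30.0
```

```bash
python3 - <<'E'
from h import *
o=robot.get_obs();print(o['tool_pos'],o['ee_rot'],o['finger_force'],np.abs(o['qvel']).max(),o['wrist_torque'],o['wrist_force'])
a=robot.snapshot("scene")[:,:,::-1];b=robot.snapshot("wrist")[:,:,::-1]
f=robot.find_in("injector","scene");print(f)
q=proj(o['tool_pos'],"scene")[0].astype(int);x,y=q;print(q)
A=cv2.resize(a[max(y-60,0):y+60,max(x-60,0):x+60],(400,400),interpolation=cv2.INTER_CUBIC)
B=cv2.resize(b[100:400,160:460],(400,400))
cv2.imwrite("pics/f1.png",np.hstack([A,B]))
E
```

```text
[0.61767422 0.05421446 0.29923334] [-3.14156341e+00 -1.26563873e-03 -1.45731444e-01] 29.98580038547516 0.0065916865255244515 [ 0.03101524 -0.07556975  0.01860382] [ 0.32941125 -0.46498246 -3.40153971]
[{'extent': [413.8, 179.4, 25.5, 44.1], 'conf': 0.89}, {'extent': [323.9, 182.6, 34.7, 55.6], 'conf': 0.78}, {'extent': [392.7, 239.6, 34.6, 12.7], 'conf': 0.7}]
[323 177]
```

View pics/f1.png

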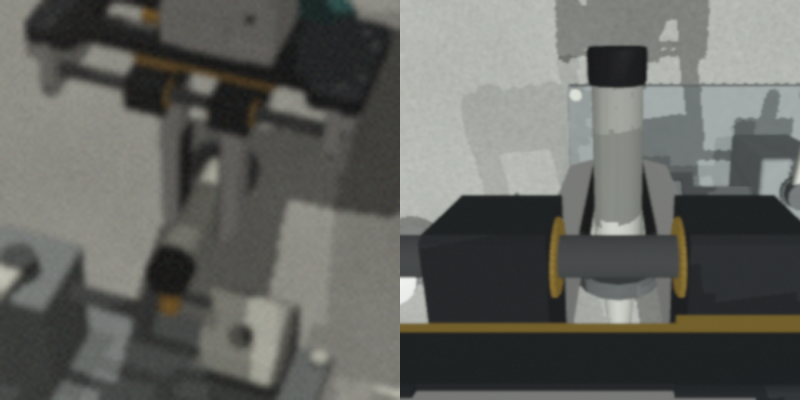

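```bash
python3 - <<'E'
from h import *
o=robot.get_obs();T=R.from_euler("xyz",o["ee_rot"]).as_matrix()
for deg in(-12,0,12):
    a=np.radians(deg)
    P=[o['tool_pos']+T@np.array([l*np.cos(a),0,-.002+l*np.sin(a)]) for l in(-.043,.047,.063)]
    print(deg,[proj(p,n)[0].round(1).tolist() for p in P for n in("wrist","scene")])
E
```

```text
-12 [[323.4, 296.5], [330.3, 167.4], [323.7, 165.8], [314.8, 189.4], [323.8, 135.3], [311.7, 193.7]]
0 [[323.4, 305.8], [330.6, 163.7], [323.7, 161.9], [314.6, 193.5], [323.7, 132.4], [311.5, 199.4]]
12 [[323.4, 313.3], [330.6, 160.6], [323.6, 161.9], [314.8, 196.9], [323.7, 134.7], [311.8, 203.9]]
```

The cap sits at about (314,198) in the scene view. The model gives 196 for level and 200 for 12°, so it is within about 5°. It is still at 0.30 m and gripped at 30 N, so I hand in.

```bash
python3 -c "
from bench import robot
print(robot.close_job())"
```

```text
the job is handed in; nothing more can be done
None
```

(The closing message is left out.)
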